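Grease the gate pivot and hold the gun on its nipple

TASK

Stand the steel gate-pivot pin in the bore of the bearing block, fully home on its collar, and let go of it. Then take the push-type grease gun out of its stand, press its coupler squarely onto the block's tilted grease nipple until it snaps on, and keep pushing so that the gun closes on its spring by well over half its stroke. Finish while holding the gun there, pushed in and in line with the nipple; the pin stays home, and everything else on the table stays where it lies.

Things in the scene. Friction and masses are not known exactly. Their poses are not given: they have to be found in the camera images.
- pivot_block: Gate pivot bearing, fixed: grey cast flange 110 x 85 mm and round boss 54 mm across, screwed to a plywood plank 170 x 110 mm on a rubber mat 180 x 120 mm. Origin: at table height below the bore's centre; z up. Plank top z = 21 mm, flange top 31, boss top 75. The blind bore (21.5 mm across, 44 deep) runs down from the boss top. The nipple stands on a stub on the -x side.
- bore_mouth (a point): Centre of the bore's mouth, in the plane of the boss top (75 mm above the table); axes those of the block.
- nipple: Brass grease nipple fixed on the block, leaning 30 degrees from vertical to the block's -x side, away from the boss. Origin: tip of its ball head, at x -44.5, y 0, z 68.5 mm in the block. z: outward along its axis; the gun's axis must lie along it. Ball 10 mm across, neck 6 mm; its 15 mm hexagon begins 18.5 mm below the tip. The ball is greasy, slippery.
- pin: Loose steel pivot pin, 95 mm tall, about 0.2 kg, standing on the table. Origin: centre of its foot; z up its axis. From the foot: journal 20 mm across to z = 42 mm (foot tapered over 4 mm), thrust collar 32 mm across z = 42 to 48, upper spindle 16 mm across z = 48 to 95 (grip here). Home: collar on the boss top, so the foot is 42 mm below the bore mouth.
- stand: Grey tool stand, fixed: base 140 x 90 mm, four posts, top plate with its upper face 110 mm above the table and a 35 mm round hole in which the gun hangs. Origin: on the table straight below that hole; the stand runs from x = -45 to +95 mm. Two black screwdriver handles (26 mm across, up to 195 mm above the table) stand in it at x = 70, y = -22 and +22 mm.
- gun: Loose push-type grease gun, round, 174 mm long, about 0.34 kg, hanging coupler down in the stand. Origin: on its axis at the underside of its finger flange (42 mm across, z = 0 to 5 mm). z: along the axis, away from the coupler. Grip 28 mm across z = 5 to 62 (grip here), end cap 32 mm z = 62 to 74, front barrel 30 mm z = -48 to 0. Coupler mouth at z = -100 when the nozzle is free.
- nozzle (a joint): The sprung nozzle carries the coupler at the gun's front end. Value: how far it is pushed into the gun's barrel, 0 free, 0.012 m fully in. The spring needs 10 N to start moving and 14.8 N fully in; pushing the gun towards the nipple closes it, after the coupler has snapped on.
- coupler_mouth (a point): Centre of the coupler's open end (moves with the nozzle). Coupler 24 mm across, 30 mm long; its mouth is a funnel 20 mm across narrowing to a 13 mm bore. Two small sprung jaws in the bore snap in behind the nipple's ball at about 5 N of push.
- coupler_seat (a point): Floor of the coupler's bore, on its axis, 17 mm above the mouth (moves with the nozzle). When the coupler has snapped on, the ball's tip touches this point (the nipple origin); the jaws meet the ball when it is still 9 mm away and snap in about half way.
- level: Chrome torpedo level 230 x 22 x 45 mm, loose, on its long edge. Origin: centre of its underside. Leave alone.
- runner0: White plastic drawer runner 300 x 45 x 13 mm, loose, flat. Origin: centre of its underside. Leave alone.
- runner1: The other white drawer runner, the same. Leave alone.
- hex_key: Steel hex key 97 x 31 x 6 mm, loose, flat. Leave alone.
- jar: Closed glass jar 68 mm across, 90 mm tall, loose. Origin: centre of its underside. Leave alone.
- tape: Black tape measure 62 x 34 x 60 mm, loose, upright. Origin: centre of its underside. Leave alone.
Not all that is in view belongs to the job. Of the things that look like the gun, the larger one is meant.

How it is judged:
On the way, in this order (a step that is already met when the one before it is completed fails the run):
1. the pin stands home in the bore, upright, let go, before the gun is on the nipple (z of pin in the frame of bore_mouth below -0.039 m and horizontal distance between pin and bore_mouth below 0.004 m and angle between pin's own z axis and vertical below 0.08 rad and contact force between the fingers and pin below 0.1 N), for 0.3 s.
2. the coupler has snapped squarely onto the nipple and the gun is held pushed in on its spring (z of coupler_seat in the frame of nipple below 0.003 m and distance between coupler_seat and nipple below 0.004 m and angle between the z axis of gun and the z axis of nipple, either way round below 0.15 rad and value of joint nozzle above 0.006 m and contact force between the fingers and gun above 2 N), for 0.5 s.
At the end, for the whole second after the job is handed in: Pin upright (0.08 rad) and untouched in the bore, collar within 3 mm of the boss; coupler snapped on (seat within 4 mm of the ball tip), gun within 0.15 rad of the nipple axis, nozzle in by over 6 of 12 mm, 6 N or more on the nipple, gun gripped and still, clear of stand and pin (z of pin in the frame of bore_mouth below -0.039 m and horizontal distance between pin and bore_mouth below 0.004 m and angle between pin's own z axis and vertical below 0.08 rad and contact force between each of the arm, gun and pin below 0.1 N and distance between coupler_seat and nipple below 0.004 m and angle between the z axis of gun and the z axis of nipple, either way round below 0.15 rad and value of joint nozzle above 0.006 m and contact force between gun and pivot_block above 6 N and contact force between the fingers and gun above 2 N and contact force between gun and stand below 0.1 N and linear speed of gun below 0.03 m/s); the arm keeps its last pose, push and grip.
It fails at once if the level, a drawer runner, the hex key, the jar or the tape measure is moved by more than 20 mm (distance of any of level, runner0, runner1, hex_key, jar, tape from where it was at the start of the episode above 0.02 m).
It also fails if it takes over 64 s, if anything falls off the work surface, if the arm or the gripper's body presses on something with over 40 N, if the wrist force passes 120 N, or if a joint passes its speed limit or range.

ROBOT

A 7-joint arm with a two-finger parallel gripper is mounted at the origin on the work surface. World frame = base frame: x ahead of the robot, y to its left, z up, the work surface at z = 0. Lengths are in m, angles in rad, forces in N, time in s.
With the tool pointing down it reaches from about 0.4 to 0.85 m from the base axis. Payload 4.5 kg.
Tool frame: the origin (TCP) lies between the finger pads; the fingertips stand 11 mm ahead of it and the grasp point (between the pads) lies 8 mm behind it (r.tip_reach is the distance from the TCP to the fingertips, in m); x points along the fingers, y is the direction in which the jaws open and shut, and the axes are right-handed (so a half turn about x gives the same grasp; the last joint's range is limited). The gripper opens to 88 mm and grips with 3 to 60 N. Pads are 18 mm wide; open, the fingers measure 123 mm over their backs; the gripper's body (75 mm by 187 mm) begins 45 mm behind the grasp point.
Start: joints at [1.256, 0.689, -0.195, 1.565, 0.157, 0.902, -0.215], TCP at [0.214, -0.587, 0.25] pointing down, gripper open.
Joint ranges: [-3.01, 3.01], [-0.46, 2.08], [-1.47, 1.51], [0.13, 2.56], [-1, 4.14], [0.04, 2.09], [-2.66, 2.66]. Speed limits (rad/s): [2.57, 2.57, 3.14, 3.14, 3.14, 3.14, 3.14].

INTERFACE

Orientations are given as a unit quaternion [x, y, z, w].
In Python, from plant import r gives the robot as it stands.
- The arm moves only by the tool drive_tool, never from a script. Its argument "deltas" is a list of rows, each a list of 3 entries, a list of its own where there are three numbers: the turn, a rotation vector about the tool's x, y, z in degrees, then the shift along the tool's x, y, z in cm, then the finger opening in cm, from 0 to 8.81. A call has 1 to 12 rows; each row shifts and turns the commanded pose from where the row before left it, along the tool's axes as they then stand; what a row does not reach is not made up. A row lasts 1/12 s, in which the tool goes at most 41.7 mm and 7.16 degrees, less where a joint would pass 70% of its speed; a pose out of reach is approached as far as the arm can. A call is refused whole if a number of a shift passes 4.17 or a number of a turn 7.16, either way. A call with a gripper value outside its range is refused whole. The fingers move at their own pace and stop on an object; "force" is the grip in N (left out, the last holds). Time passes only in rows, so rows that do not move let the fingers close. It gives the time, the measured TCP pose, the force and the opening at its end, in the units of the state.
- r.get_state(): the state, without advancing time (a new reading comes with each control period).
- r.snapshot(name): name is "side" or "top"; returns a dict with "color" (384x512x3 uint8, red, green, blue), "fov_y" (degrees; the focal length in pixels is half the picture's height over the tangent of half this angle, whatever the lens; pixels are square), "cx", "cy" (the principal point, pixels), "extrinsics" (4x4, takes a point from world to camera coordinates). Camera axes: x right, y up, looking along -z (the intrinsics and any distortion apply to the point x, -y, -z); pixel columns grow to the right and rows downward; lengths in m; the calibration is good to about 2 mm. A picture is of the moment at which its call begins. There is no depth.
- r.finish_job(): hands the job in, once; it reports no verdict.
The state is a dict: "clock": time; "q": joint angles; "qd": joint speeds; "joint_torque": joint torques, N m; "tool_pos": TCP position; "eef_rot": TCP orientation; "contact_force": force on the tool from outside, world axes, zero at the start; "moment": the same for the moment, N m; "opening": opening from 0.0 (shut) to 1.0 (fully open).
Only numpy, scipy, OpenCV 4.12 (cv2) and the standard library are available. Lean on these libraries where they do the work, as an engineer would, in place of code of your own. Each camera call takes 0.05 s, during which the arm holds its last target. There are 200 camera calls.

## Working session

There is one attempt and no reset: what is moved stays moved. The work goes in short steps, Python scripts to look and compute and a tool call to move; the robot and the scene stay as the last step left them, time stands still between calls to the robot, and variables do not carry over. Pictures are saved under pics/ and viewed, about 8 in all and at most 12, crops included, and the job is handed in when it is done.

Besides the shell and the picture viewer there is one more tool, called after ">>>" as name([rows], argument=value, ...), one row to a line, values as JSON. drive_tool: Moves the arm, as the interface text tells. Its arguments: {"type":"object","properties":{"deltas":{"type":"array","items":{"type":"array"}},"force":{"type":"number"}},"required":["deltas"]}

```bash
ls; mkdir -p pics; python3 - <<'E'
from plant import r
import cv2,numpy as np,pickle
for n in ("top","side"):
    s=r.snapshot(n); pickle.dump(s,open(f"pics/{n}0.pkl","wb"))
    cv2.imwrite(f"pics/{n}0.png",cv2.resize(s["color"][:,:,::-1],(800,600),interpolation=cv2.INTER_CUBIC))
    print(n,{k:v for k,v in s.items() if k!="color"})
print(r.get_state(), r.tip_reach)
E
```

```text
pics
top {'fov_y': 48.15452824982977, 'cx': 251.6003011627366, 'cy': 179.7511110748643, 'extrinsics': array([[ 0.01194674, -0.9996498 ,  0.02361264, -0.02414871],
       [ 0.99535363,  0.0141451 ,  0.09524213, -0.59635515],
       [-0.09554278,  0.0223651 ,  0.99517404, -1.06720852],
       [ 0.        ,  0.        ,  0.        ,  1.        ]])}
side {'fov_y': 55.508611278546304, 'cx': 258.8514887288606, 'cy': 190.7135430509493, 'extrinsics': array([[-0.88110563, -0.47281708,  0.00984221,  0.52384983],
       [ 0.27918467, -0.50324366,  0.817803  , -0.22693291],
       [-0.3817182 ,  0.72331862,  0.5754141 , -0.80765636],
       [ 0.        ,  0.        ,  0.        ,  1.        ]])}
{'clock': 0.1, 'q': array([ 1.25581926,  0.6898837 , -0.19451958,  1.56619633,  0.1573117 ,
        0.90250795, -0.21508006]), 'qd': array([-0.00196264, -0.00064074, -0.00022634, -0.00291685, -0.00118732,
        0.00120767,  0.0001741 ]), 'joint_torque': array([-4.20037381e-03, -5.28500605e+01, -1.27200220e+00, -1.53836954e+01,
       -5.26001269e-02,  1.99842099e-03,  5.04515333e-05]), 'tool_pos': array([ 0.21336995, -0.58688796,  0.2490121 ]), 'eef_rot': array([-0.69623326, -0.12327004,  0.69651823, -0.12217246]), 'contact_force': array([-0.09262178,  0.12283636,  0.62446783]), 'moment': array([-0.014796  , -0.02752604, -0.02485231]), 'opening': 0.9984910211705652} 0.011
```

View pics/top0.png

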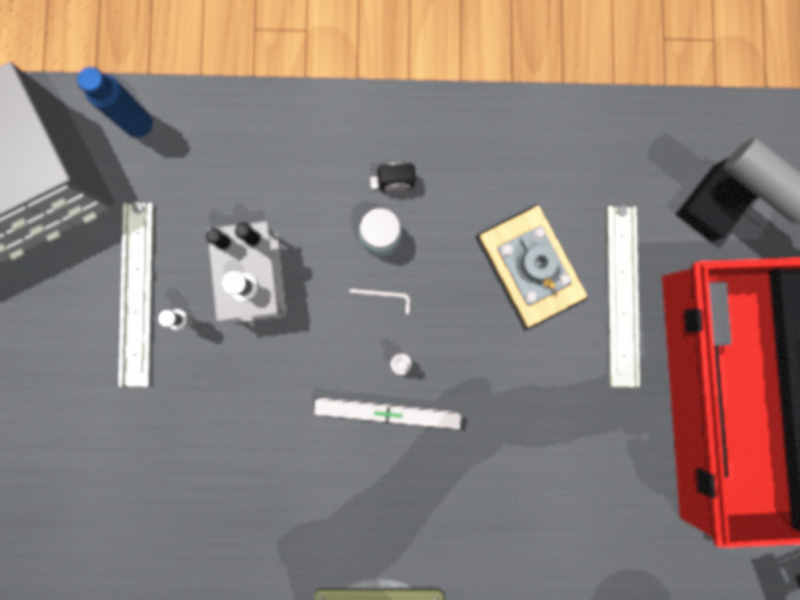

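View pics/side0.png

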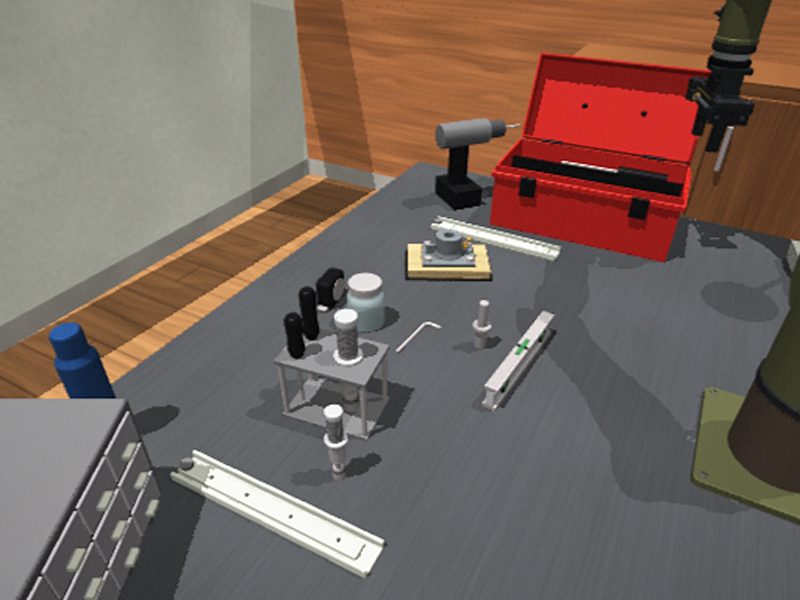

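```bash
cat > h.py <<'E'
import numpy as np,cv2,pickle
from scipy.spatial.transform import Rotation as R
def load(n): return pickle.load(open(f"pics/{n}.pkl","rb"))
def grab(n,name):
    from plant import r
    s=r.snapshot(n); pickle.dump(s,open(f"pics/{name}.pkl","wb")); return s
def f(s): return s["color"].shape[0]/2/np.tan(np.radians(s["fov_y"])/2)
def proj(s,p):
    c=s["extrinsics"]@np.append(p,1); return np.array([s["cx"]+f(s)*c[0]/-c[2], s["cy"]-f(s)*c[1]/-c[2]])
def ray(s,uv):
    E=s["extrinsics"]; d=E[:3,:3].T@np.array([(uv[0]-s["cx"])/f(s),-(uv[1]-s["cy"])/f(s),-1]); return -E[:3,:3].T@E[:3,3],d
def atz(s,uv,z):
    o,d=ray(s,uv); return o+d*(z-o[2])/d[2]
def tri(s1,a,s2,b):
    o,d=ray(s1,a);p,e=ray(s2,b);t=np.linalg.lstsq(np.c_[d,-e],p-o,rcond=None)[0]
    P,Q=o+t[0]*d,p+t[1]*e; return (P+Q)/2,np.linalg.norm(P-Q)
def tiles(s,specs,out,marks=(),k=5,tick=10):
    """specs: (x0,y0,w,h,outx,outy,scale) in image px"""
    im=s["color"][:,:,::-1].copy(); O=np.zeros((600,800,3),np.uint8)
    for x,y,w,h,ox,oy,k in specs:
        t=cv2.resize(im[y:y+h,x:x+w],None,fx=k,fy=k,interpolation=cv2.INTER_CUBIC)
        for m in marks:
            q=((np.array(m)+.5-(x,y))*k).astype(int)
            cv2.drawMarker(t,tuple(int(v) for v in q),(0,0,255),cv2.MARKER_CROSS,9,1)
        for g in range(0,w,tick): cv2.line(t,(g*k,0),(g*k,6),(0,255,255),1); cv2.putText(t,str(x+g),(g*k+2,14),0,.35,(0,255,255),1)
        for g in range(tick,h,tick): cv2.line(t,(0,g*k),(6,g*k),(0,255,255),1); cv2.putText(t,str(y+g),(8,g*k+4),0,.35,(0,255,255),1)
        t=t[:600-oy,:800-ox]; O[oy:oy+t.shape[0],ox:ox+t.shape[1]]=t
    cv2.imwrite(out,O)
E
python3 - <<'E'
from h import *
tiles(load("top0"),[(300,128,80,84,0,0,5),(100,140,86,75,400,0,5),(236,212,40,40,400,380,5),(0,0,1,1,0,420,5)],"pics/c1.png")
tiles(load("side0"),[(254,142,66,42,0,0,6),(168,178,90,130,400,0,4),(290,185,40,44,0,260,7)],"pics/c2.png")
E
```

```text
(no output)
```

View pics/c1.png

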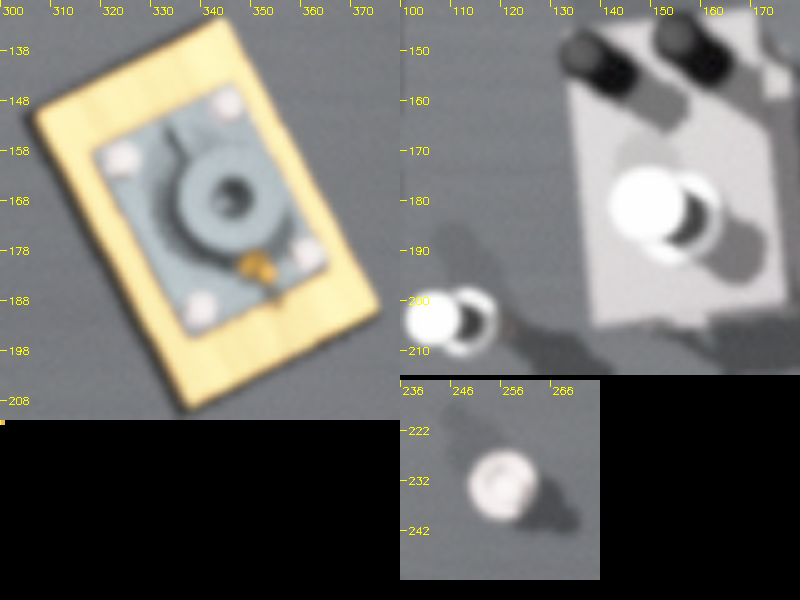

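View pics/c2.png

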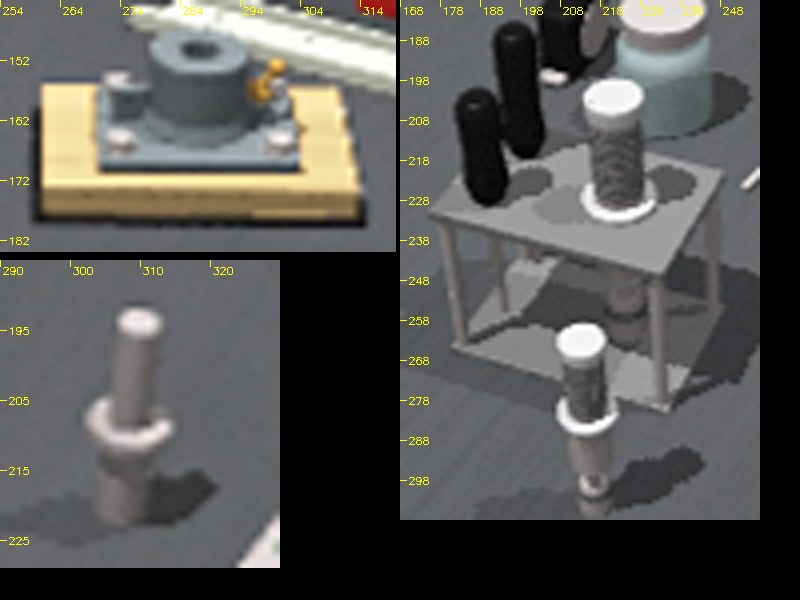

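```bash
python3 - <<'E'
from h import *
T,S=load("top0"),load("side0"); h=np.array([.5,.5]); np.set_printoptions(precision=4,suppress=True)
def T5(x,y,x0,y0,k,ox,oy): return np.array([x0+(x-ox)/k,y0+(y-oy)/k])-h
t=lambda x,y:T5(x,y,300,128,5,0,0); g=lambda x,y:T5(x,y,100,140,5,400,0); p=lambda x,y:T5(x,y,236,212,5,400,380)
sb=lambda x,y:T5(x,y,254,142,6,0,0); sg=lambda x,y:T5(x,y,168,178,4,400,0); sp=lambda x,y:T5(x,y,290,185,7,0,260)
for n,a,b,z in [("bore",t(232,198),sb(199,49),.075),("ball",t(266,271),sb(277,66),.064),("cap",g(648,204),sg(613,97),.184),("flange",g(672,219),sg(618,197),.115),("pintop",p(505,486),sp(140,322),.095),("pincollar",p(503,486),sp(129,418),.048)]:
    print(n,"top@z",atz(T,a,z)[:2],"side@z",atz(S,b,z)[:2],"tri",*tri(T,a,S,b))
P=[atz(T,t(*q),.021)[:2] for q in [(226,20),(36,115),(189,408),(380,308)]]
print(np.array(P),"ctr",np.mean(P,0)); 
for i in range(4): d=P[(i+1)%4]-P[i]; print(np.linalg.norm(d),np.degrees(np.arctan2(d[1],d[0])))
bc=[atz(T,t(*q),.031)[:2] for q in [(234,83),(91,151),(193,338),(330,268)]]; print("flange ctr",np.mean(bc,0))
for i in range(4): d=bc[(i+1)%4]-bc[i]; print(np.linalg.norm(d),np.degrees(np.arctan2(d[1],d[0])))
print("stand plate corners",[atz(T,g(*q),.110)[:2] for q in [(593,327),(785,300),(567,60)]])
print("handles",[atz(T,g(*q),.195)[:2] for q in [(580,52),(675,37)]])
print("level ends",[atz(T,np.array(q)/1.5625,.045)[:2] for q in [(315,408),(461,421)]],"hex",[atz(T,np.array(q)/1.5625,.005)[:2] for q in [(350,292),(408,313)]],"jar",atz(T,np.array((380,229))/1.5625,.09)[:2])
E
```

```text
bore top@z [ 0.6268 -0.2472] side@z [ 0.6253 -0.2462] tri [ 0.6264 -0.2476  0.0741] 0.001009337175796786
ball top@z [ 0.5919 -0.2665] side@z [ 0.5882 -0.2682] tri [ 0.59   -0.2672  0.0641] 0.0041324561373638075
cap top@z [0.5773 0.2101] side@z [0.5735 0.2124] tri [0.5765 0.2101 0.1816] 0.002290242064166965
flange top@z [0.5768 0.2136] side@z [0.5741 0.2128] tri [0.5756 0.213  0.1148] 0.002711790367447866
pintop top@z [ 0.4645 -0.028 ] side@z [ 0.4608 -0.0273] tri [ 0.4629 -0.0286  0.0936] 0.003220028757006238
pincollar top@z [ 0.4632 -0.0286] side@z [ 0.4617 -0.0297] tri [ 0.4624 -0.0289  0.0483] 0.0017123032654389409
[[ 0.7273 -0.2581]
 [ 0.6756 -0.1585]
 [ 0.5249 -0.2372]
 [ 0.5777 -0.3367]] ctr [ 0.6264 -0.2476]
0.11216737328232478 117.46428529636263
0.1700054348554502 -152.4351199440352
0.11258703394338627 -62.045730109467755
0.16904386575534133 27.70629744821641
flange ctr [ 0.6263 -0.2475]
0.08267587448295705 116.24691180868444
0.10865786814555348 -151.44957865283587
0.07979017794900212 -62.50214011132476
0.10683814347460036 27.031292920822516
stand plate corners [array([0.5261, 0.2496]), array([0.5399, 0.1607]), array([0.6518, 0.2665])]
handles [array([0.6419, 0.2393]), array([0.6491, 0.1986])]
level ends [array([0.3921, 0.1047]), array([ 0.3741, -0.1259])] hex [array([0.5793, 0.0546]), array([ 0.5456, -0.0422])] jar [0.6713 0.0064]
```

```bash
cat >> h.py <<'E'
np.set_printoptions(precision=4,suppress=True)
def axes():
    from plant import r
    s=r.get_state(); return s,R.from_quat(s["eef_rot"]),np.array(s["tool_pos"])
def plan(goal,xd=None,yd=None,cmd=None):
    """print shift (tool axes, cm) to goal TCP and turn (rotvec deg in tool axes) to make x=xd,y=yd"""
    s,Q,p=axes()
    if cmd is not None: p=np.array(cmd)
    print("t %.2f"%s["clock"],"tcp",p,"F",s["contact_force"],"open",round(s["opening"]*8.81,2),"q",s["q"])
    print("axes x",Q.apply([1,0,0]),"y",Q.apply([0,1,0]))
    G=Q
    if xd is not None:
        xd=np.array(xd,float);xd/=np.linalg.norm(xd); yd=np.array(yd if yd is not None else Q.apply([0,1,0]),float); yd-=xd*(yd@xd); yd/=np.linalg.norm(yd)
        for sg in (1,-1):
            G2=R.from_matrix(np.c_[xd,sg*yd,np.cross(xd,sg*yd)]); v=np.degrees((Q.inv()*G2).as_rotvec()); print("turn",sg,v,np.linalg.norm(v))
            if sg==1: G=G2
            print("   shift after turn (cm)",100*G2.inv().apply(np.array(goal)-p))
    print("shift now (cm)",100*Q.inv().apply(np.array(goal)-p))
E
python3 - <<'E'
from h import *
plan([0.463,-0.0285,0.25],[0,0,-1])
E
```

```text
t 0.10 tcp [ 0.2134 -0.5869  0.249 ] F [-0.0926  0.1228  0.6245] open 8.8 q [ 1.2558  0.6899 -0.1945  1.5662  0.1573  0.9025 -0.2151]
axes x [-0.0007  0.0015 -1.    ] y [ 0.3418 -0.9398 -0.0016]
turn 1 [0.     0.0073 0.0916] 0.0918832509959523
   shift after turn (cm) [ -0.0988 -43.9416 -42.5471]
turn -1 [-179.9999   -0.1439    0.0115] 179.99999416077168
   shift after turn (cm) [-0.0988 43.9416 42.5471]
shift now (cm) [ -0.034  -43.9417 -42.5471]
```

>>> drive_tool([
  [[0, 0, 0], [-4, 0, 0], 8.8],
  [[0, 0, 0], [-4, 0, 0], 8.8],
  [[0, 0, 0], [-4, 0, 0], 8.8],
  [[0, 0, 0], [0, -2.8, -2.7], 8.8],
  [[0, 0, 0], [0, -2.8, -2.7], 8.8],
  [[0, 0, 0], [0, -2.8, -2.7], 8.8],
  [[0, 0, 0], [0, -2.8, -2.7], 8.8],
  [[0, 0, 0], [0, -2.8, -2.7], 8.8],
  [[0, 0, 0], [0, -2.8, -2.7], 8.8],
  [[0, 0, 0], [0, -2.8, -2.7], 8.8],
  [[0, 0, 0], [0, -2.8, -2.7], 8.8],
  [[0, 0, 0], [0, -2.8, -2.7], 8.8],
])

```text
clock: 1.1
tool_pos: [0.3559, -0.2656, 0.3696]
eef_rot: [-0.696, -0.123, 0.697, -0.123]
contact_force: [1.1, -0.5, -0.8]
opening: 0.998
```

>>> drive_tool([
  [[0, 0, 0], [0, -2.8, -2.7], 8.8],
  [[0, 0, 0], [0, -2.8, -2.7], 8.8],
  [[0, 0, 0], [0, -2.8, -2.7], 8.8],
  [[0, 0, 0], [0, -2.8, -2.7], 8.8],
  [[0, 0, 0], [0, -2.8, -2.7], 8.8],
  [[0, 0, 0], [2, -2.8, -2.7], 8.8],
  [[0, 0, 0], [4, 0, 0], 8.8],
  [[0, 0, 0], [4, 0, 0], 8.8],
  [[0, 0, 0], [0, 0, 0], 8.8],
  [[0, 0, 0], [0, 0, 0], 8.8],
])

```text
clock: 1.93
tool_pos: [0.4485, -0.056, 0.2698]
eef_rot: [-0.695, -0.123, 0.698, -0.122]
contact_force: [-0.1, -1.0, 0.9]
opening: 0.997
```

```bash
python3 - <<'E'
from h import *
plan([0.463,-0.0285,0.14],[0,0,-1])
E
```

```text
t 1.93 tcp [ 0.4485 -0.056   0.2698] F [-0.0591 -1.0149  0.9181] open 8.79 q [ 0.2517  0.4524 -0.3376  2.03    0.2263  0.6995 -1.4508]
axes x [-0.0051  0.0001 -1.    ] y [ 0.3421 -0.9396 -0.0018]
turn 1 [0.0003 0.2754 0.1041] 0.2944300734239439
   shift after turn (cm) [12.9757 -2.0882 -2.2983]
turn -1 [-179.9992   -0.1635    0.4326] 179.99974983056939
   shift after turn (cm) [12.9757  2.0882  2.2983]
shift now (cm) [12.9683 -2.0646 -2.3607]
```

>>> drive_tool([
  [[0, 0.3, 0.1], [2, -2.1, -2.4], 8.8],
  [[0, 0, 0], [4, 0, 0], 8.8],
  [[0, 0, 0], [4, 0, 0], 8.8],
  [[0, 0, 0], [3, 0, 0], 8.8],
  [[0, 0, 0], [0, 0, 0], 8.8],
  [[0, 0, 0], [0, 0, 0], 8.8],
])

```text
clock: 2.43
tool_pos: [0.4669, -0.0285, 0.1418]
eef_rot: [0.699, 0.122, -0.694, 0.123]
contact_force: [0.4, -0.1, 0.7]
opening: 1.002
```

```bash
python3 - <<'E'
from h import *
plan([0.463,-0.0285,0.068],[0,0,-1])
s=grab("side","s1");t=grab("top","t1")
_,Q,p=axes()
tiles(s,[(270,120,80,110,0,0,5)],"pics/a.png",[proj(s,p),proj(s,[.463,-.0285,.095])])
a=cv2.imread("pics/a.png"); tiles(t,[(216,190,80,80,400,0,5)],"pics/b.png",[proj(t,p),proj(t,[.463,-.0285,.095])])
b=cv2.imread("pics/b.png"); a[:,400:]=b[:,400:]; cv2.imwrite("pics/c3.png",a)
E
```

```text
t 2.43 tcp [ 0.4669 -0.0285  0.1418] F [ 0.4467 -0.1038  0.6511] open 8.83 q [ 0.0851  0.6842 -0.1962  2.1337  0.372   0.349  -1.6412]
axes x [ 0.0063 -0.0007 -1.    ] y [ 0.3409 -0.9401  0.0028]
turn 1 [ 0.0005 -0.3265 -0.159 ] 0.3631820807498001
   shift after turn (cm) [ 7.3773 -0.1332  0.371 ]
turn -1 [-179.9986    0.2497   -0.5129] 179.99954700643477
   shift after turn (cm) [ 7.3773  0.1332 -0.371 ]
shift now (cm) [ 7.3747 -0.1536  0.413 ]
```

View pics/c3.png

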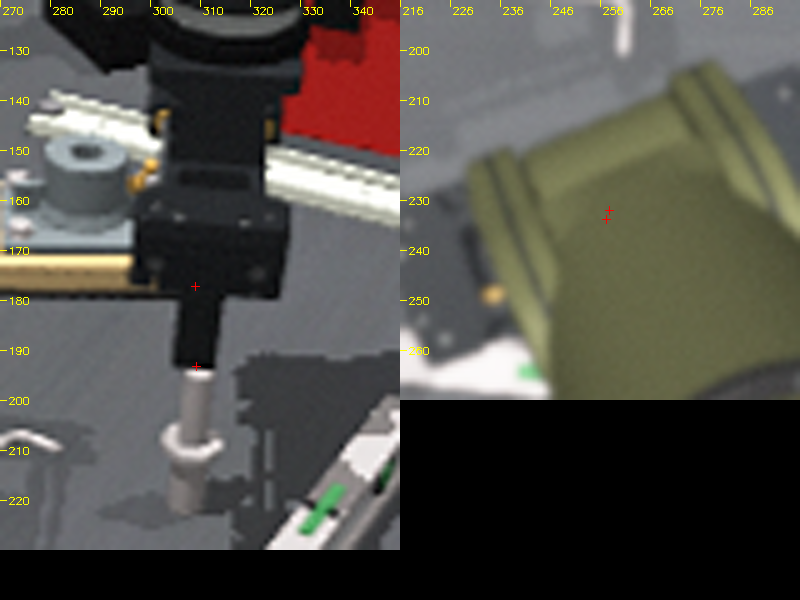

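>>> drive_tool([
  [[0, -0.3, -0.2], [1, -0.15, 0.4], 8.8],
  [[0, 0, 0], [2.2, 0, 0], 8.8],
  [[0, 0, 0], [2.2, 0, 0], 8.8],
  [[0, 0, 0], [2.0, 0, 0], 8.8],
  [[0, 0, 0], [0, 0, 0], 8.8],
  [[0, 0, 0], [0, 0, 0], 8.8],
])

```text
clock: 3.03
tool_pos: [0.4629, -0.028, 0.0681]
eef_rot: [0.697, 0.123, -0.696, 0.122]
contact_force: [0.0, -0.2, 0.1]
opening: 1.001
```

```bash
python3 - <<'E'
from h import *
plan([0.463,-0.0285,0.068],[0,0,-1])
E
```

```text
t 3.03 tcp [ 0.4629 -0.028   0.0681] F [ 0.0245 -0.2093  0.147 ] open 8.82 q [ 0.012   0.8328 -0.0815  2.1784  0.4263  0.1429 -1.6876]
axes x [ 0.0017  0.0014 -1.    ] y [ 0.3414 -0.9399 -0.0007]
turn 1 [-0.     -0.1202  0.0412] 0.1270503422776746
   shift after turn (cm) [0.0117 0.0504 0.0064]
turn -1 [179.9998   0.0647   0.1888] 179.9999567742106
   shift after turn (cm) [ 0.0117 -0.0504 -0.0064]
shift now (cm) [0.0117 0.0504 0.0064]
```

>>> drive_tool([
  [[0, -0.1, 0], [0, 0.05, 0], 5],
  [[0, 0, 0], [0, 0, 0], 3],
  [[0, 0, 0], [0, 0, 0], 1.0],
  [[0, 0, 0], [0, 0, 0], 1.0],
  [[0, 0, 0], [0, 0, 0], 1.0],
  [[0, 0, 0], [0, 0, 0], 1.0],
  [[0, 0, 0], [0, 0, 0], 1.0],
  [[0, 0, 0], [0, 0, 0], 1.0],
  [[0, 0, 0], [0, 0, 0], 1.0],
  [[0, 0, 0], [0, 0, 0], 1.0],
], force=30)

```text
clock: 3.87
tool_pos: [0.4617, -0.0283, 0.0666]
eef_rot: [-0.696, -0.123, 0.697, -0.122]
contact_force: [-0.6, 0.1, 1.0]
opening: 0.268
```

>>> drive_tool([
  [[0, 0, 0], [-1, 0, 0], 1],
  [[0, 0, 0], [-2, 0, 0], 1],
  [[0, 0, 0], [-3, 0, 0], 1],
  [[0, 0, 0], [-3, 0, 0], 1],
  [[0, 0, 0], [-3, 0, 0], 1],
  [[0, 0, 0], [0, 0, 0], 1.0],
  [[0, 0, 0], [0, 0, 0], 1.0],
])

```text
clock: 4.45
tool_pos: [0.4628, -0.0286, 0.1876]
eef_rot: [0.697, 0.123, -0.696, 0.122]
contact_force: [0.6, 0.4, -1.7]
opening: 0.16
```

```bash
python3 - <<'E'
from h import *
plan([0.626,-0.2474,0.19],[0,0,-1])
s,Q,p=axes(); print(p, s["moment"])
E
```

```text
t 4.45 tcp [ 0.4628 -0.0286  0.1876] F [ 0.5824  0.4355 -1.7453] open 1.41 q [ 0.1398  0.599  -0.2749  2.1008  0.3346  0.4816 -1.6104]
axes x [ 0.0007  0.0011 -1.    ] y [ 0.3412 -0.94   -0.0007]
turn 1 [-0.     -0.0599  0.0427] 0.07357957651733613
   shift after turn (cm) [-0.2382 26.1362 -7.8779]
turn -1 [179.9999   0.0671   0.0941] 179.9999776712471
   shift after turn (cm) [ -0.2382 -26.1362   7.8779]
shift now (cm) [-0.2494 26.136  -7.8782]
[ 0.4628 -0.0286  0.1876] [-0.0066  0.023   0.0087]
```

```bash
python3 - <<'E'
from h import *
s=grab("side","s2"); _,Q,p=axes()
tiles(s,[(270,110,80,115,0,0,5)],"pics/c4.png",[proj(s,p),proj(s,p-[0,0,.064+.004])])
E
```

```text
(no output)
```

View pics/c4.png

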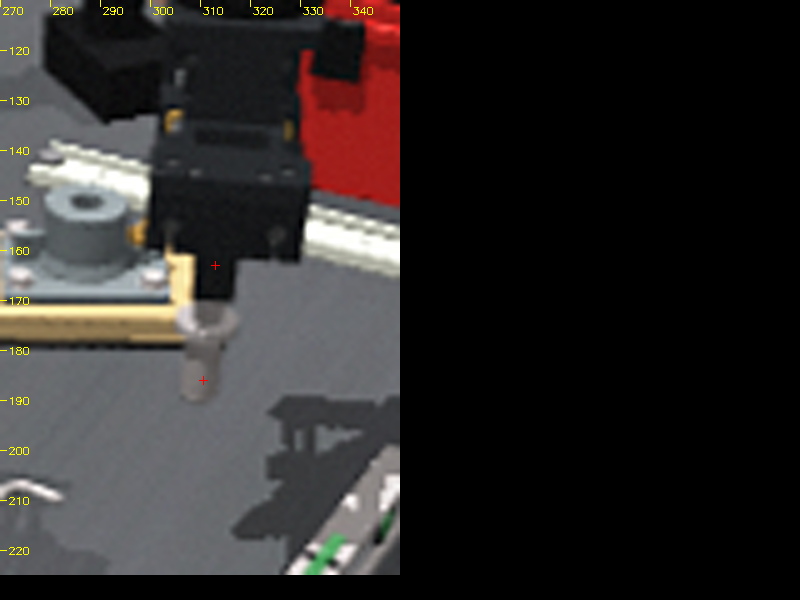

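>>> drive_tool([
  [[0, -0.1, 0], [0, 1.6, -0.5], 1],
  [[0, 0, 0], [0, 3, -0.9], 1],
  [[0, 0, 0], [0, 3, -0.9], 1],
  [[0, 0, 0], [0, 3, -0.9], 1],
  [[0, 0, 0], [0, 3, -0.9], 1],
  [[0, 0, 0], [0, 3, -0.9], 1],
  [[0, 0, 0], [0, 3, -0.9], 1],
  [[0, 0, 0], [0.5, 3, -0.9], 1],
  [[0, 0, 0], [1, 2.5, -1.0], 1],
  [[0, 0, 0], [0.7, 1, -0.1], 1],
  [[0, 0, 0], [0, 0, 0], 1.0],
  [[0, 0, 0], [0, 0, 0], 1.0],
])

```text
clock: 5.5
tool_pos: [0.6235, -0.2455, 0.1614]
eef_rot: [-0.693, -0.124, 0.699, -0.121]
contact_force: [-0.3, 0.9, -2.1]
opening: 0.161
```

```bash
python3 - <<'E'
from h import *
plan([0.626,-0.2474,0.163],[0,0,-1])
s=grab("side","s3");t=grab("top","t3"); _,Q,p=axes()
F=p-[0,0,.076]; B=[.626,-.2474,.075]
tiles(s,[(254,105,66,75,0,0,8)],"pics/a.png",[proj(s,p),proj(s,F),proj(s,B)])
a=cv2.imread("pics/a.png"); tiles(t,[(316,140,50,60,530,0,5)],"pics/b.png",[proj(t,p),proj(t,F),proj(t,B)])
b=cv2.imread("pics/b.png"); a[:,530:]=b[:,530:]; cv2.imwrite("pics/c5.png",a)
print(proj(s,F),proj(s,B))
E
```

```text
t 5.50 tcp [ 0.6235 -0.2455  0.1614] F [-0.275   0.8783 -2.0719] open 1.42 q [ 0.4759  0.8692 -0.3341  1.4792  0.3369  0.8598 -1.1933]
axes x [-0.0091  0.0024 -1.    ] y [ 0.342  -0.9397 -0.0054]
turn 1 [0.0012 0.4433 0.3088] 0.5402739746858817
   shift after turn (cm) [-0.1646  0.2605 -0.1693]
turn -1 [-179.9968   -0.4851    0.6964] 179.9988053141824
   shift after turn (cm) [-0.1646 -0.2605  0.1693]
shift now (cm) [-0.1673  0.2596 -0.168 ]
[286.8159 146.576 ] [286.6208 149.4644]
```

View pics/c5.png

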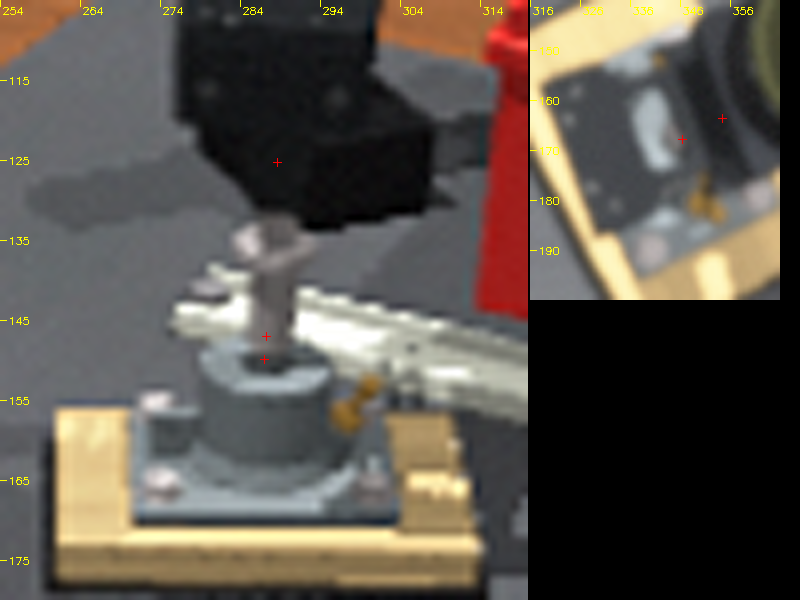

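>>> drive_tool([
  [[0, 0.4, 0.3], [0, 0.26, -0.17], 1],
  [[0, 0, 0], [0, 0, 0], 1],
  [[0, 0, 0], [0, 0, 0], 1],
  [[0, 0, 0], [0, 0, 0], 1],
  [[0, 0, 0], [0, 0, 0], 1],
])

```text
clock: 6.02
tool_pos: [0.628, -0.2484, 0.1642]
eef_rot: [0.698, 0.122, -0.695, 0.124]
contact_force: [1.0, 0.2, -0.9]
opening: 0.162
```

```bash
python3 - <<'E'
from h import *
plan([0.626,-0.2474,0.147],[0,0,-1])
E
```

```text
t 6.02 tcp [ 0.628  -0.2484  0.1642] F [ 1.001   0.1557 -0.9183] open 1.43 q [ 0.4775  0.8663 -0.3339  1.4753  0.3396  0.852  -1.1924]
axes x [ 0.0048 -0.0023 -1.    ] y [ 0.342  -0.9397  0.0038]
turn 1 [ 0.0004 -0.2114 -0.2157] 0.30199978850505427
   shift after turn (cm) [ 1.7232 -0.1586  0.1518]
turn -1 [-179.999     0.3388   -0.332 ] 179.99960212961392
   shift after turn (cm) [ 1.7232  0.1586 -0.1518]
shift now (cm) [ 1.722  -0.1651  0.1582]
```

>>> drive_tool([
  [[0, 0, 0], [0, 0, 0], 1],
  [[0, 0, 0], [0, 0, 0], 1],
])

```text
clock: 6.18
tool_pos: [0.6279, -0.2485, 0.164]
eef_rot: [0.698, 0.122, -0.695, 0.124]
contact_force: [0.1, -0.2, -2.6]
opening: 0.163
```

>>> drive_tool([
  [[0, 0, 0], [0, 0, 0], 1],
])

```text
clock: 6.27
tool_pos: [0.6279, -0.2486, 0.1639]
eef_rot: [0.698, 0.122, -0.695, 0.124]
contact_force: [-1.0, 0.5, -1.8]
opening: 0.16
```

>>> drive_tool([
  [[0, 0, 0], [0, 0, 0], 1],
])

```text
clock: 6.35
tool_pos: [0.6279, -0.2486, 0.1639]
eef_rot: [0.698, 0.122, -0.695, 0.124]
contact_force: [-0.6, 0.7, -2.2]
opening: 0.164
```

>>> drive_tool([
  [[0, -0.2, -0.2], [0.2, -0.16, 0.155], 1],
  [[0, 0, 0], [0.2, 0, 0], 1],
  [[0, 0, 0], [0.2, 0, 0], 1],
  [[0, 0, 0], [0.2, 0, 0], 1],
  [[0, 0, 0], [0.2, 0, 0], 1],
  [[0, 0, 0], [0.2, 0, 0], 1],
  [[0, 0, 0], [0.2, 0, 0], 1],
  [[0, 0, 0], [0, 0, 0], 1],
  [[0, 0, 0], [0, 0, 0], 1],
  [[0, 0, 0], [0, 0, 0], 1],
])

```text
clock: 7.18
tool_pos: [0.6256, -0.2476, 0.1497]
eef_rot: [-0.696, -0.123, 0.697, -0.123]
contact_force: [-1.7, -0.7, -2.1]
opening: 0.159
```

```bash
python3 - <<'E'
from h import *
plan([0.626,-0.2474,0.147],[0,0,-1])
E
```

```text
t 7.18 tcp [ 0.6256 -0.2476  0.1497] F [-1.7311 -0.6736 -2.1335] open 1.4 q [ 0.4756  0.8833 -0.3289  1.4869  0.3455  0.8298 -1.1983]
axes x [-0.0009  0.     -1.    ] y [ 0.3418 -0.9398 -0.0003]
turn 1 [0.     0.0477 0.0179] 0.05093372851414238
   shift after turn (cm) [ 0.267  -0.0047 -0.0465]
turn -1 [-180.       -0.028     0.0749] 179.9999925672828
   shift after turn (cm) [0.267  0.0047 0.0465]
shift now (cm) [ 0.267  -0.0046 -0.0467]
```

>>> drive_tool([
  [[0, 0, 0], [0.2, 0, 0], 1],
  [[0, 0, 0], [0.2, 0, 0], 1],
  [[0, 0, 0], [0.2, 0, 0], 1],
  [[0, 0, 0], [0.1, 0, 0], 1],
  [[0, 0, 0], [0, 0, 0], 1],
])

```text
clock: 7.6
tool_pos: [0.6257, -0.2476, 0.1425]
eef_rot: [-0.696, -0.123, 0.697, -0.123]
contact_force: [-2.1, 0.2, -2.7]
opening: 0.163
```

>>> drive_tool([
  [[0, 0, 0], [0.4, 0, 0], 1],
  [[0, 0, 0], [0.4, 0, 0], 1],
  [[0, 0, 0], [0.4, 0, 0], 1],
  [[0, 0, 0], [0.4, 0, 0], 1],
  [[0, 0, 0], [0.4, 0, 0], 1],
  [[0, 0, 0], [0.4, 0, 0], 1],
  [[0, 0, 0], [0, 0, 0], 1],
  [[0, 0, 0], [0, 0, 0], 1],
])

```text
clock: 8.27
tool_pos: [0.6254, -0.2479, 0.1183]
eef_rot: [-0.696, -0.123, 0.697, -0.123]
contact_force: [-2.9, -1.1, -2.0]
opening: 0.164
```

>>> drive_tool([
  [[0, 0, 0], [0.2, 0, 0], 1],
  [[0, 0, 0], [0.2, 0, 0], 1],
  [[0, 0, 0], [0.2, 0, 0], 1],
  [[0, 0, 0], [0.1, 0, 0], 1],
  [[0, 0, 0], [0, 0, 0], 1],
])

```text
clock: 8.68
tool_pos: [0.6255, -0.248, 0.1126]
eef_rot: [-0.696, -0.122, 0.697, -0.123]
contact_force: [-5.5, -0.4, 6.3]
opening: 0.162
```

>>> drive_tool([
  [[0, 0, 0], [0.1, 0, 0], 1],
  [[0, 0, 0], [0.1, 0, 0], 1],
  [[0, 0, 0], [0, 0, 0], 1],
])

```text
clock: 8.93
tool_pos: [0.6256, -0.2481, 0.1124]
eef_rot: [-0.696, -0.122, 0.697, -0.123]
contact_force: [-8.7, 0.6, 16.6]
opening: 0.162
```

>>> drive_tool([
  [[0, 0, 0], [0, 0, 0], 2.5],
  [[0, 0, 0], [0, 0, 0], 4],
  [[0, 0, 0], [0, 0, 0], 5],
  [[0, 0, 0], [0, 0, 0], 6],
  [[0, 0, 0], [-1, 0, 0], 7],
  [[0, 0, 0], [-3, 0, 0], 8.8],
  [[0, 0, 0], [-4, 0, 0], 8.8],
  [[0, 0, 0], [-4, 0, 0], 8.8],
  [[0, 0, 0], [-4, 0, 0], 8.8],
  [[0, 0, 0], [-3, 0, 0], 8.8],
  [[0, 0, 0], [0, -3, 0], 8.8],
  [[0, 0, 0], [0, -4, 0], 8.8],
])

```text
clock: 9.93
tool_pos: [0.6038, -0.1853, 0.3028]
eef_rot: [0.699, 0.118, -0.694, 0.122]
contact_force: [0.2, 0.8, -1.0]
opening: 0.995
```

>>> drive_tool([
  [[0, 0, 0], [0, -4, 0], 8.8],
  [[0, 0, 0], [0, -4, 0], 8.8],
  [[0, 0, 0], [0, -4, 0], 8.8],
  [[0, 0, 0], [0, -4, 0], 8.8],
  [[0, 0, 0], [0, -4, 0], 8.8],
  [[0, 0, 0], [0, -4, 0], 8.8],
  [[0, 0, 0], [0, 0, 0], 8.8],
  [[0, 0, 0], [0, 0, 0], 8.8],
  [[0, 0, 0], [0, 0, 0], 8.8],
])

```text
clock: 10.68
tool_pos: [0.5204, 0.0434, 0.3004]
eef_rot: [0.697, 0.122, -0.696, 0.123]
contact_force: [0.1, -0.6, 0.3]
opening: 0.996
```

```bash
python3 - <<'E'
from h import *
plan([0.576,0.2122,0.27],[0,0,-1],[np.sin(np.radians(9)),-np.cos(np.radians(9)),0])
s=grab("side","s4");t=grab("top","t4")
B=[.626,-.2474,.075]; P=[.626,-.2474,.128]; N=[.5866,-.268,.0685]; N2=[.5866-.443*.1,-.268-.232*.1,.0685+.0866]
m=[B,P,N,N2]
tiles(s,[(254,115,66,75,0,0,6)],"pics/a.png",[proj(s,q) for q in m])
a=cv2.imread("pics/a.png"); tiles(t,[(316,140,66,66,400,0,6)],"pics/b.png",[proj(t,q) for q in m])
b=cv2.imread("pics/b.png"); a[:,400:]=b[:,400:]; cv2.imwrite("pics/c6.png",a)
E
```

```text
t 10.68 tcp [0.5204 0.0434 0.3004] F [ 0.0815 -0.5702  0.2611] open 8.78 q [ 0.0801  0.5059 -0.3946  1.8022  0.2452  0.8807 -1.6488]
axes x [ 0.0011 -0.0006 -1.    ] y [ 0.3419 -0.9397  0.001 ]
turn 1 [10.9946 -0.0537 -0.0524] 10.994822770238594
   shift after turn (cm) [  3.0378 -15.8043  -8.1285]
turn -1 [-169.0054    0.0775   -0.0795] 169.00543410350662
   shift after turn (cm) [ 3.0378 15.8043  8.1285]
shift now (cm) [  3.0332 -13.967  -10.9908]
```

View pics/c6.png

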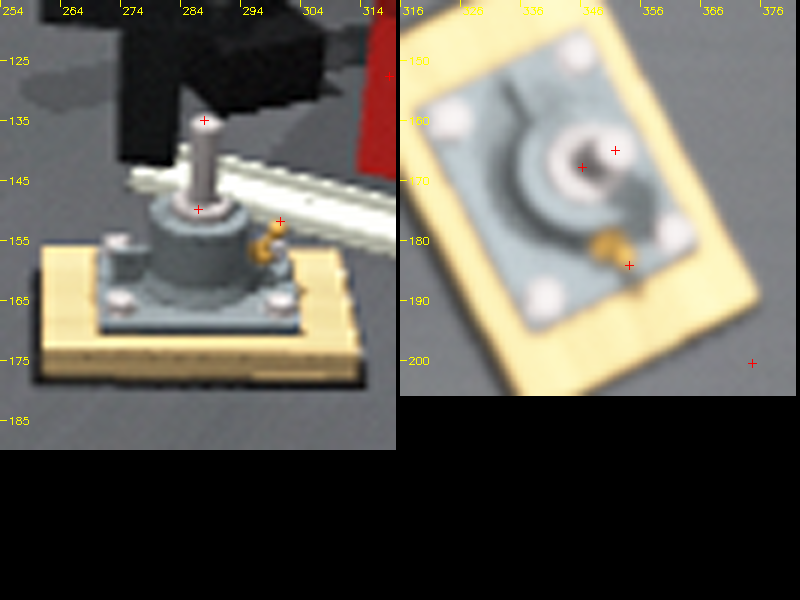

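>>> drive_tool([
  [[5.5, 0, 0], [0, 0, 0], 8.8],
  [[5.5, 0, 0], [0, 0, 0], 8.8],
  [[0, 0, 0], [0, -3.2, -1.6], 8.8],
  [[0, 0, 0], [0, -3.2, -1.6], 8.8],
  [[0, 0, 0], [0, -3.2, -1.6], 8.8],
  [[0, 0, 0], [0, -3.1, -1.6], 8.8],
  [[0, 0, 0], [1.5, -3.1, -1.7], 8.8],
  [[0, 0, 0], [1.5, 0, 0], 8.8],
  [[0, 0, 0], [0, 0, 0], 8.8],
  [[0, 0, 0], [0, 0, 0], 8.8],
  [[0, 0, 0], [0, 0, 0], 8.8],
  [[0, 0, 0], [0, 0, 0], 8.8],
])

```text
clock: 11.78
tool_pos: [0.5763, 0.2104, 0.2709]
eef_rot: [0.706, 0.054, -0.704, 0.054]
contact_force: [-1.3, -0.3, 0.2]
opening: 0.997
```

```bash
python3 - <<'E'
from h import *
plan([0.5758,0.2122,0.142],[0,0,-1],[np.sin(np.radians(9)),-np.cos(np.radians(9)),0])
E
```

```text
t 11.78 tcp [0.5763 0.2104 0.2709] F [-1.2614 -0.2608  0.2225] open 8.78 q [-0.2511  0.6578 -0.3114  1.5747  0.2349  0.9448 -2.0568]
axes x [ 0.0017 -0.0006 -1.    ] y [ 0.153  -0.9882  0.0008]
turn 1 [-0.201  -0.0889 -0.0471] 0.22474646187860872
   shift after turn (cm) [12.891  -0.1847  0.0184]
turn -1 [179.7989  -0.0738   0.1394] 179.79900680960137
   shift after turn (cm) [12.891   0.1847 -0.0184]
shift now (cm) [12.8908 -0.1952  0.039 ]
```

Descend around the gun, checking force.

>>> drive_tool([
  [[0, 0, 0], [2, -0.18, 0.02], 8.8],
  [[0, 0, 0], [2.5, 0, 0], 8.8],
  [[0, 0, 0], [2.5, 0, 0], 8.8],
  [[0, 0, 0], [2, 0, 0], 8.8],
  [[0, 0, 0], [1.5, 0, 0], 8.8],
  [[0, 0, 0], [1.2, 0, 0], 8.8],
  [[0, 0, 0], [1.2, 0, 0], 8.8],
  [[0, 0, 0], [0, 0, 0], 8.8],
  [[0, 0, 0], [0, 0, 0], 8.8],
  [[0, 0, 0], [0, 0, 0], 8.8],
])

```text
clock: 12.62
tool_pos: [0.5756, 0.2144, 0.1419]
eef_rot: [0.706, 0.055, -0.704, 0.055]
contact_force: [0.0, 0.1, 0.3]
opening: 1.0
```

```bash
python3 - <<'E'
from h import *
G=[0.5758,0.2122,0.142]
plan(G,[0,0,-1],[np.sin(np.radians(9)),-np.cos(np.radians(9)),0])
s=grab("side","s5"); _,Q,p=axes()
tiles(s,[(180,145,90,100,0,0,6)],"pics/c7.png",[proj(s,p),proj(s,[G[0],G[1],.184]),proj(s,[G[0],G[1],.115])])
E
```

```text
t 12.62 tcp [0.5756 0.2144 0.1419] F [0.0223 0.0801 0.3198] open 8.81 q [-0.2866  0.8188 -0.26    1.6909  0.3073  0.6703 -2.124 ]
axes x [ 0.0017  0.0007 -1.    ] y [ 0.1559 -0.9878 -0.0004]
turn 1 [-0.0337 -0.1047  0.0235] 0.11248748467456389
   shift after turn (cm) [-0.0146  0.2181  0.0147]
turn -1 [179.9663   0.0369   0.1645] 179.96633869588763
   shift after turn (cm) [-0.0146 -0.2181 -0.0147]
shift now (cm) [-0.0147  0.2181  0.0145]
```

View pics/c7.png

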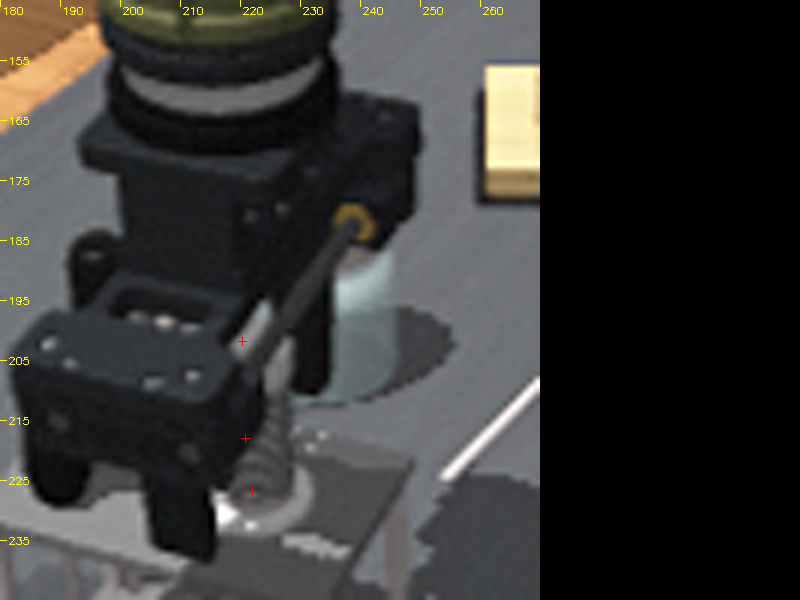

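>>> drive_tool([
  [[0, -0.1, 0], [0, 0.2, 0], 6],
  [[0, 0, 0], [0, 0, 0], 4],
  [[0, 0, 0], [0, 0, 0], 2],
  [[0, 0, 0], [0, 0, 0], 2],
  [[0, 0, 0], [0, 0, 0], 2],
  [[0, 0, 0], [0, 0, 0], 2],
  [[0, 0, 0], [0, 0, 0], 2],
  [[0, 0, 0], [0, 0, 0], 2],
  [[0, 0, 0], [0, 0, 0], 2],
  [[0, 0, 0], [0, 0, 0], 2],
  [[0, 0, 0], [0, 0, 0], 2],
  [[0, 0, 0], [0, 0, 0], 2],
], force=60)

```text
clock: 13.67
tool_pos: [0.5749, 0.212, 0.1405]
eef_rot: [-0.704, -0.055, 0.706, -0.056]
contact_force: [0.1, -0.5, -2.7]
opening: 0.312
```

>>> drive_tool([
  [[0, 0, 0], [0, 0, 0], 2],
  [[0, 0, 0], [0, 0, 0], 2],
  [[0, 0, 0], [-1, 0, 0], 2],
  [[0, 0, 0], [-1, 0, 0], 2],
  [[0, 0, 0], [-1, 0, 0], 2],
  [[0, 0, 0], [0, 0, 0], 2],
  [[0, 0, 0], [0, 0, 0], 2],
])

```text
clock: 14.25
tool_pos: [0.5758, 0.2124, 0.1722]
eef_rot: [0.705, 0.055, -0.705, 0.055]
contact_force: [0.1, 0.2, -3.7]
opening: 0.299
```

>>> drive_tool([
  [[0, 0, 0], [-2, 0, 0], 2],
  [[0, 0, 0], [-3, 0, 0], 2],
  [[0, 0, 0], [-3, 0, 0], 2],
  [[0, 0, 0], [-3, 0, 0], 2],
  [[0, 0, 0], [-3, 0, 0], 2],
  [[0, 0, 0], [-1, 0, 0], 2],
  [[0, 0, 0], [0, 2, 0], 2],
  [[0, 0, 0], [0, 3, 0], 2],
  [[0, 0, 0], [0, 3, 0], 2],
  [[0, 0, 0], [0, 3, 0], 2],
  [[0, 0, 0], [0, 3, 0], 2],
  [[0, 0, 0], [0, 3, 0], 2],
])

```text
clock: 15.25
tool_pos: [0.6014, 0.0428, 0.3194]
eef_rot: [-0.704, -0.055, 0.706, -0.056]
contact_force: [0.9, 0.2, -2.4]
opening: 0.3
```

>>> drive_tool([
  [[0, 0, 0], [0, 3, 0], 2],
  [[0, 0, 0], [0, 3, 0], 2],
  [[0, 0, 0], [0, 3, 0], 2],
  [[0, 0, 0], [0, 3, 0], 2],
  [[0, 0, 0], [0, 3, 0], 2],
  [[0, 0, 0], [0, 3, 0], 2],
  [[0, 0, 0], [0, 3, 0], 2],
  [[0, 0, 0], [0, 3, 0], 2],
  [[0, 0, 0], [0, 3, 0], 2],
  [[0, 0, 0], [0, 2, 0], 2],
  [[0, 0, 0], [0, 0, 0], 2],
  [[0, 0, 0], [0, 0, 0], 2],
])

```text
clock: 16.25
tool_pos: [0.6464, -0.2438, 0.3188]
eef_rot: [-0.703, -0.054, 0.707, -0.054]
contact_force: [0.0, 0.5, -3.5]
opening: 0.297
```

```bash
cat >> h.py <<'E'
YAW=np.radians(27.6)
NZ=np.array([-.5*np.cos(YAW),-.5*np.sin(YAW),np.cos(np.pi/6)]); JY=np.array([np.sin(YAW),-np.cos(YAW),0])
TIP=np.array([.586,-.268,.0685]); D=0.1135
E
python3 - <<'E'
from h import *
plan(TIP+NZ*(D+.1),-NZ,JY)
E
```

```text
t 16.25 tcp [ 0.6464 -0.2438  0.3188] F [ 0.0451  0.5193 -3.5052] open 2.61 q [ 0.4439  0.737  -0.3208  1.2384  0.23    1.2057 -1.2987]
axes x [-0.0045 -0.0002 -1.    ] y [ 0.1532 -0.9882 -0.0005]
turn 1 [-18.3759  29.9778  -4.8476] 35.49421066209352
   shift after turn (cm) [-2.9113 -0.6518 18.12  ]
turn -1 [156.0947  -6.8229 -42.1933] 161.8406157611155
   shift after turn (cm) [ -2.9113   0.6518 -18.12  ]
shift now (cm) [ 6.6098  4.9088 16.4149]
```

>>> drive_tool([
  [[0, 0, 0], [0, 0.8, 2.7], 2],
  [[0, 0, 0], [0, 0.8, 2.7], 2],
  [[0, 0, 0], [0, 0.8, 2.7], 2],
  [[0, 0, 0], [0, 0.8, 2.7], 2],
  [[0, 0, 0], [0, 0.8, 2.8], 2],
  [[0, 0, 0], [0, 0.9, 2.8], 2],
  [[-3, 5, -0.8], [0, 0, 0], 2],
  [[-3, 5, -0.8], [0, 0, 0], 2],
  [[-3, 5, -0.8], [0, 0, 0], 2],
  [[-3, 5, -0.8], [0, 0, 0], 2],
  [[-3, 5, -0.8], [0, 0, 0], 2],
  [[-3, 5, -0.8], [0, 0, 0], 2],
])

```text
clock: 17.25
tool_pos: [0.4928, -0.314, 0.3217]
eef_rot: [0.842, 0.207, -0.483, 0.12]
contact_force: [0.2, 0.2, -4.2]
opening: 0.298
```

>>> drive_tool([
  [[0, 0, 0], [0, 0, 0], 2],
  [[0, 0, 0], [0, 0, 0], 2],
  [[0, 0, 0], [0, 0, 0], 2],
  [[0, 0, 0], [0, 0, 0], 2],
])

```text
clock: 17.58
tool_pos: [0.4946, -0.314, 0.322]
eef_rot: [0.842, 0.206, -0.484, 0.12]
contact_force: [0.3, 0.7, -3.4]
opening: 0.301
```

```bash
python3 - <<'E'
from h import *
plan(TIP+NZ*(D+.07),-NZ,JY)
E
```

```text
t 17.58 tcp [ 0.4946 -0.314   0.322 ] F [ 0.2767  0.6557 -3.4024] open 2.65 q [ 1.2285  0.6157 -0.8056  1.8114 -0.0432  0.6016 -0.4724]
axes x [ 0.4454  0.2314 -0.8649] y [ 0.4632 -0.8862  0.0015]
turn 1 [ 0.0406 -0.1287 -0.0767] 0.15519581741131172
   shift after turn (cm) [8.7157 0.1617 3.816 ]
turn -1 [-179.9593    0.1205   -0.202 ] 179.95943983085894
   shift after turn (cm) [ 8.7157 -0.1617 -3.816 ]
shift now (cm) [8.7073 0.1474 3.8357]
```

Orientation right. Go to 70 mm seat distance, then look.

>>> drive_tool([
  [[0, 0, 0], [0, 0.15, 1.9], 2],
  [[0, 0, 0], [0, 0, 1.9], 2],
  [[0, 0, 0], [2, 0, 0], 2],
  [[0, 0, 0], [2.5, 0, 0], 2],
  [[0, 0, 0], [2.5, 0, 0], 2],
  [[0, 0, 0], [1.7, 0, 0], 2],
  [[0, 0, 0], [0, 0, 0], 2],
  [[0, 0, 0], [0, 0, 0], 2],
  [[0, 0, 0], [0, 0, 0], 2],
  [[0, 0, 0], [0, 0, 0], 2],
])

```text
clock: 18.42
tool_pos: [0.5039, -0.313, 0.2283]
eef_rot: [0.842, 0.204, -0.484, 0.119]
contact_force: [0.0, 0.4, -3.3]
opening: 0.299
```

```bash
python3 - <<'E'
from h import *
plan(TIP+NZ*(D+.035),-NZ,JY)
s=grab("side","s6");t=grab("top","t6"); _,Q,p=axes(); a=Q.apply([1,0,0])
m=[p+a*.1305,p+a*.1005,p+a*.0305,p,TIP]
tiles(s,[(265,100,66,80,0,0,6)],"pics/a.png",[proj(s,q) for q in m])
A=cv2.imread("pics/a.png"); tiles(t,[(320,140,66,80,400,0,6)],"pics/b.png",[proj(t,q) for q in m])
b=cv2.imread("pics/b.png"); A[:,400:]=b[:,400:]; cv2.imwrite("pics/c8.png",A)
E
```

```text
t 18.42 tcp [ 0.5039 -0.313   0.2283] F [ 0.0346  0.3936 -3.2754] open 2.63 q [ 1.1596  0.7474 -0.7316  1.9019  0.0113  0.3831 -0.4637]
axes x [ 0.4475  0.2288 -0.8645] y [ 0.4599 -0.888   0.0031]
turn 1 [-0.0992 -0.1711 -0.2643] 0.33014537387812
   shift after turn (cm) [ 3.6648 -0.189  -0.1171]
turn -1 [179.9001  -0.415    0.2687] 179.90081298900446
   shift after turn (cm) [3.6648 0.189  0.1171]
shift now (cm) [ 3.6642 -0.2061 -0.1058]
```

View pics/c8.png

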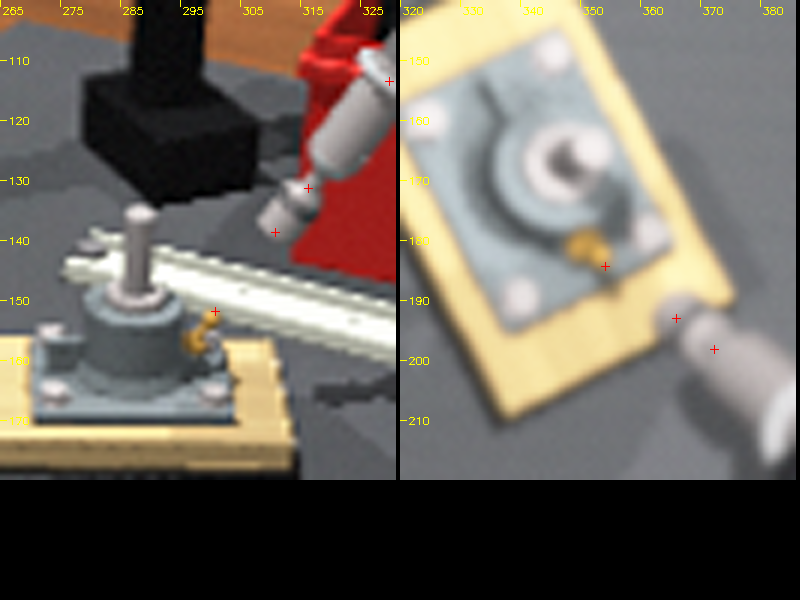

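>>> drive_tool([
  [[-0.1, -0.2, -0.3], [0.6, -0.2, 0], 2],
  [[0, 0, 0], [1, 0, 0], 2],
  [[0, 0, 0], [1, 0, 0], 2],
  [[0, 0, 0], [1, 0, 0], 2],
  [[0, 0, 0], [0.5, 0, 0], 2],
  [[0, 0, 0], [0.5, 0, 0], 2],
  [[0, 0, 0], [0, 0, 0], 2],
  [[0, 0, 0], [0, 0, 0], 2],
  [[0, 0, 0], [0, 0, 0], 2],
  [[0, 0, 0], [0, 0, 0], 2],
])

```text
clock: 19.35
tool_pos: [0.5228, -0.3003, 0.1874]
eef_rot: [0.841, 0.207, -0.486, 0.118]
contact_force: [0.1, -0.1, -2.9]
opening: 0.299
```

```bash
python3 - <<'E'
from h import *
plan(TIP+NZ*(D+.015),-NZ,JY)
E
```

```text
t 19.35 tcp [ 0.5228 -0.3003  0.1874] F [ 0.1111 -0.1129 -2.9388] open 2.64 q [ 1.0855  0.8103 -0.6829  1.914   0.0288  0.2972 -0.4817]
axes x [ 0.4416  0.2333 -0.8663] y [ 0.4635 -0.8861 -0.0023]
turn 1 [-0.0562  0.0357  0.122 ] 0.13896552921709618
   shift after turn (cm) [ 0.996   0.064  -0.2058]
turn -1 [179.9437   0.1915  -0.056 ] 179.94376654188486
   shift after turn (cm) [ 0.996  -0.064   0.2058]
shift now (cm) [ 0.9957  0.0659 -0.2065]
```

>>> drive_tool([
  [[0, 0, 0.1], [0.2, 0.06, -0.08], 2],
  [[0, 0, 0], [0.2, 0, 0], 2],
  [[0, 0, 0], [0.2, 0, 0], 2],
  [[0, 0, 0], [0.2, 0, 0], 2],
  [[0, 0, 0], [0.2, 0, 0], 2],
  [[0, 0, 0], [0, 0, 0], 2],
  [[0, 0, 0], [0, 0, 0], 2],
  [[0, 0, 0], [0, 0, 0], 2],
])

```text
clock: 20.02
tool_pos: [0.5281, -0.2978, 0.1788]
eef_rot: [0.841, 0.207, -0.486, 0.119]
contact_force: [-0.0, 0.1, -3.1]
opening: 0.299
```

```bash
python3 - <<'E'
from h import *
plan(TIP+NZ*(D+.009),-NZ,JY)
s,Q,p=axes(); print("Ftool",Q.inv().apply(s["contact_force"]),"M",Q.inv().apply(s["moment"]))
s=grab("side","s7");t=grab("top","t7"); _,Q,p=axes(); a=Q.apply([1,0,0])
m=[p+a*.1305,p+a*.1005,TIP]
tiles(s,[(265,110,66,66,0,0,6)],"pics/a.png",[proj(s,q) for q in m])
A=cv2.imread("pics/a.png"); tiles(t,[(320,150,66,66,400,0,6)],"pics/b.png",[proj(t,q) for q in m])
b=cv2.imread("pics/b.png"); A[:,400:]=b[:,400:]; cv2.imwrite("pics/c9.png",A)
E
```

```text
t 20.02 tcp [ 0.5281 -0.2978  0.1788] F [-0.0232  0.1065 -3.1169] open 2.64 q [ 1.0679  0.8241 -0.6715  1.914   0.0316  0.2776 -0.4858]
axes x [ 0.442   0.2324 -0.8664] y [ 0.4632 -0.8863 -0.0015]
turn 1 [-0.0493  0.0388  0.0677] 0.09232247207336107
   shift after turn (cm) [ 0.5574  0.0373 -0.1259]
turn -1 [179.9507   0.1064  -0.061 ] 179.95072784496384
   shift after turn (cm) [ 0.5574 -0.0373  0.1259]
shift now (cm) [ 0.5572  0.0378 -0.1263]
Ftool [ 2.7149 -0.1006  1.5318] M [-0.0268 -0.8576  0.0291]
```

View pics/c9.png

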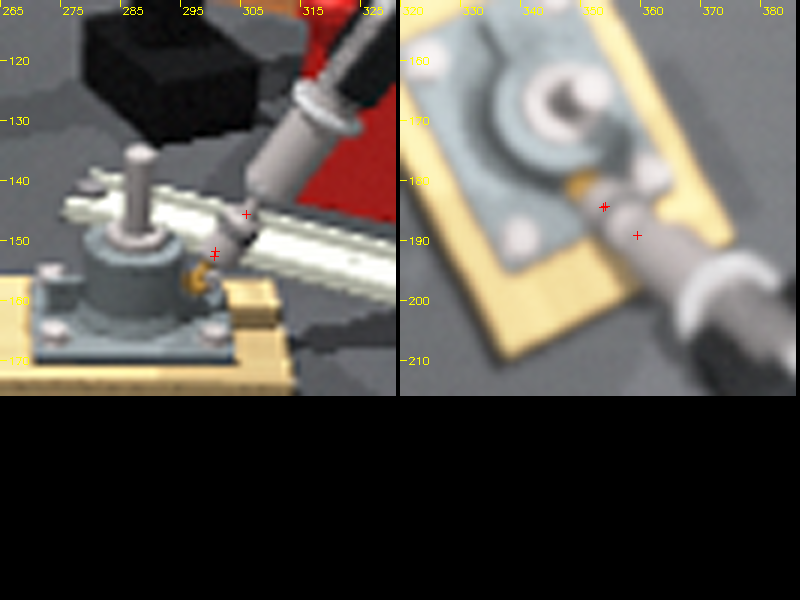

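>>> drive_tool([
  [[0, 0, 0], [0.15, 0, 0], 2],
  [[0, 0, 0], [0.15, 0, 0], 2],
  [[0, 0, 0], [0.15, 0, 0], 2],
  [[0, 0, 0], [0.15, 0, 0], 2],
  [[0, 0, 0], [0.15, 0, 0], 2],
  [[0, 0, 0], [0, 0, 0], 2],
  [[0, 0, 0], [0, 0, 0], 2],
])

```text
clock: 20.7
tool_pos: [0.5315, -0.2962, 0.1724]
eef_rot: [0.841, 0.207, -0.486, 0.119]
contact_force: [-0.8, -0.7, 0.2]
opening: 0.297
```

```bash
cat > st.py <<'E'
from h import *
plan(TIP+NZ*D,-NZ,JY)
s,Q,p=axes(); print("Ftool",Q.inv().apply(s["contact_force"]),"M",Q.inv().apply(s["moment"]))
E
python3 st.py
```

```text
t 20.70 tcp [ 0.5315 -0.2962  0.1724] F [-0.7698 -0.7118  0.2191] open 2.62 q [ 1.0566  0.8345 -0.664   1.9142  0.0336  0.2638 -0.4879]
axes x [ 0.4423  0.2322 -0.8663] y [ 0.463  -0.8863 -0.0011]
turn 1 [-0.0478  0.033   0.0478] 0.0752276213136743
   shift after turn (cm) [ 0.7192  0.0253 -0.1162]
turn -1 [179.9522   0.0751  -0.0518] 179.95219400842495
   shift after turn (cm) [ 0.7192 -0.0253  0.1162]
shift now (cm) [ 0.7191  0.0258 -0.1166]
Ftool [-0.6955  0.2742  0.767 ] M [-0.0015 -0.7522 -0.1228]
```

>>> drive_tool([
  [[0, 0, 0], [0.15, 0, 0], 2],
  [[0, 0, 0], [0.15, 0, 0], 2],
  [[0, 0, 0], [0.15, 0, 0], 2],
  [[0, 0, 0], [0.15, 0, 0], 2],
  [[0, 0, 0], [0.15, 0, 0], 2],
  [[0, 0, 0], [0.15, 0, 0], 2],
  [[0, 0, 0], [0, 0, 0], 2],
  [[0, 0, 0], [0, 0, 0], 2],
])

```text
clock: 21.37
tool_pos: [0.5352, -0.2945, 0.1651]
eef_rot: [0.841, 0.206, -0.486, 0.119]
contact_force: [-5.4, -1.4, 5.7]
opening: 0.305
```

```bash
python3 st.py
```

```text
t 21.37 tcp [ 0.5352 -0.2945  0.1651] F [-5.4356 -1.3984  5.7124] open 2.69 q [ 1.0437  0.8464 -0.6549  1.9141  0.0358  0.2483 -0.4903]
axes x [ 0.4422  0.2315 -0.8665] y [ 0.4628 -0.8865 -0.0007]
turn 1 [-0.0497  0.0548  0.0164] 0.07576620709425176
   shift after turn (cm) [-0.1223  0.0069 -0.1283]
turn -1 [179.9503   0.0257  -0.0861] 179.9503081856996
   shift after turn (cm) [-0.1223 -0.0069  0.1283]
shift now (cm) [-0.1224  0.0068 -0.1282]
Ftool [-7.6773 -1.2796  1.885 ] M [-0.0026 -0.746  -0.242 ]
```

>>> drive_tool([
  [[0, 0, 0], [0.15, 0, 0], 2],
  [[0, 0, 0], [0.15, 0, 0], 2],
  [[0, 0, 0], [0.15, 0, 0], 2],
  [[0, 0, 0], [0.15, 0, 0], 2],
  [[0, 0, 0], [0.15, 0, 0], 2],
  [[0, 0, 0], [0, 0, 0], 2],
  [[0, 0, 0], [0, 0, 0], 2],
])

```text
clock: 21.95
tool_pos: [0.5384, -0.2928, 0.1589]
eef_rot: [0.841, 0.206, -0.486, 0.119]
contact_force: [-6.0, -2.3, 8.8]
opening: 0.297
```

```bash
python3 st.py
```

```text
t 21.95 tcp [ 0.5384 -0.2928  0.1589] F [-6.021  -2.3272  8.8199] open 2.61 q [ 1.033   0.8566 -0.6477  1.9138  0.0374  0.2354 -0.4921]
axes x [ 0.4423  0.2313 -0.8665] y [ 0.4626 -0.8865 -0.0005]
turn 1 [-0.0517  0.0592  0.0047] 0.0787533760612796
   shift after turn (cm) [-0.84    0.0053 -0.1296]
turn -1 [179.9483   0.0074  -0.093 ] 179.94828670042628
   shift after turn (cm) [-0.84   -0.0053  0.1296]
shift now (cm) [-0.8401  0.0052 -0.1287]
Ftool [-10.844   -0.727    1.1566] M [ 0.0745 -0.7261 -0.4225]
```

>>> drive_tool([
  [[0, 0, 0], [0.1, 0, 0], 2],
  [[0, 0, 0], [0.1, 0, 0], 2],
  [[0, 0, 0], [0, 0, 0], 2],
  [[0, 0, 0], [0, 0, 0], 2],
  [[0, 0, 0], [0, 0, 0], 2],
  [[0, 0, 0], [0, 0, 0], 2],
  [[0, 0, 0], [0, 0, 0], 2],
  [[0, 0, 0], [0, 0, 0], 2],
  [[0, 0, 0], [0, 0, 0], 2],
  [[0, 0, 0], [0, 0, 0], 2],
])

```text
clock: 22.78
tool_pos: [0.5392, -0.2924, 0.1573]
eef_rot: [0.841, 0.206, -0.486, 0.119]
contact_force: [-6.6, -1.6, 9.7]
opening: 0.304
```

```bash
python3 st.py; python3 - <<'E'
from h import *
s=grab("side","s8");t=grab("top","t8"); _,Q,p=axes(); a=Q.apply([1,0,0]); n=NZ
m=[TIP-.017*n,TIP+.013*n,TIP+(.083-.009-.048)*n,TIP+(.083-.009)*n]
tiles(s,[(270,115,50,60,0,0,8)],"pics/a.png",[proj(s,q) for q in m])
A=cv2.imread("pics/a.png"); tiles(t,[(335,155,50,60,400,0,8)],"pics/b.png",[proj(t,q) for q in m])
b=cv2.imread("pics/b.png"); A[:,400:]=b[:,400:]; cv2.imwrite("pics/c10.png",A)
E
```

```text
t 22.78 tcp [ 0.5392 -0.2924  0.1573] F [-6.5507 -1.578   9.6518] open 2.68 q [ 1.0303  0.8592 -0.6459  1.9137  0.0379  0.232  -0.4925]
axes x [ 0.4423  0.2312 -0.8666] y [ 0.4627 -0.8865 -0.0003]
turn 1 [-0.0454  0.0606 -0.004 ] 0.07585524533696897
   shift after turn (cm) [-1.0198  0.0033 -0.1289]
turn -1 [179.9546  -0.0062  -0.0952] 179.95461425621866
   shift after turn (cm) [-1.0198 -0.0033  0.1289]
shift now (cm) [-1.02    0.0032 -0.1278]
Ftool [-11.6261  -1.635    0.8483] M [-0.04   -0.7637 -0.4242]
```

View pics/c10.png

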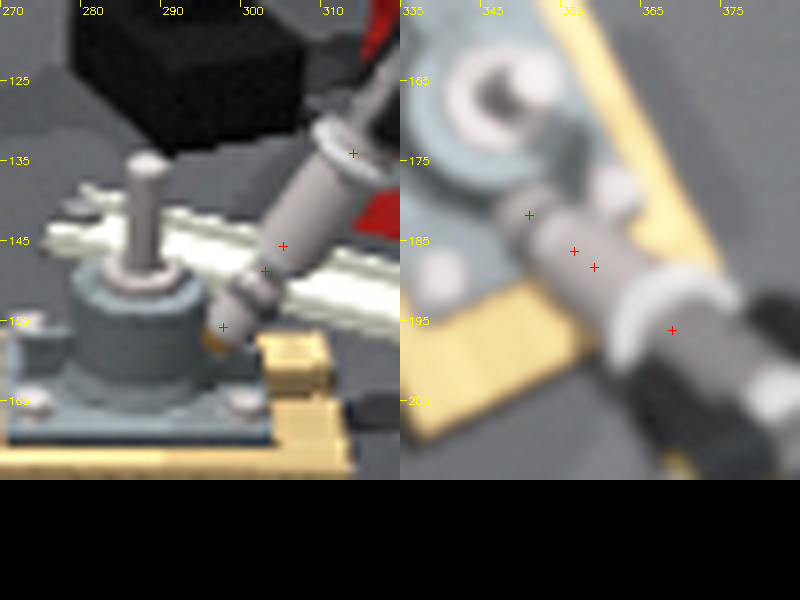

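```bash
python3 -c "
from plant import r
r.finish_job(); print(r.get_state()['clock'])"
```

```text
the job is handed in; nothing more can be done
the job is handed in; nothing more can be done
```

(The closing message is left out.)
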